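# Magnetise the bench screwdriver in the tilted cup

## Robot

A 6-joint arm with a two-finger parallel gripper is mounted at the origin on the work surface. World frame = base frame: x ahead of the robot, y to its left, z up, the work surface at z = 0. Lengths are in m, angles in degrees, forces in N, time in s.
With the tool pointing down it reaches from about 0.375 to 0.9 m from the base axis. Payload 3.1 kg.
Tool frame: the origin (TCP) lies at the very end of the fingers, on their centre line; the grasp point (between the pads) lies 19 mm behind it (bot.tcp_to_grasp is the distance from the TCP to the grasp point, in m); z points along the fingers, y is the line along which they close (so a half turn about z gives the same grasp; the last joint's range is limited). The gripper opens to 87 mm and grips with 3 to 60 N. Pads are 19 mm wide; open, the fingers measure 117 mm over their backs; the gripper's body (75 mm by 190 mm) begins 51 mm behind the grasp point.
Start: joints at [58.7, 30.224, 82.088, -0, 67.689, -10.227], TCP at [0.225, 0.583, 0.223] pointing down, gripper open.
Joint ranges: [-176.69, 176.69], [-43.24, 126.21], [12.49, 139.97], [-82, 262], [0, 151.66], [-163.58, 163.58]. Speed limits (degrees/s): [159.86, 159.86, 180, 180, 180, 180].

## Interface

Orientations are given as a 3x3 rotation matrix whose columns are the frame's x, y, z axes.
In Python, from rig import telemetry, capture, camera_info, job, bot gives the robot as it stands. The module is installed in compiled form; this text tells all that it offers.
- The arm moves only by the tool carry_out, never from a script. Its argument "deltas" is a list that holds one entry, the list of rows, each a list of 7 numbers: the shift along the tool's x, y, z scaled (see below), then the turn, a rotation vector about the tool's x, y, z scaled (see below), then the closure, from -1 (fully open) to 1 (shut). In form: [[[dx, dy, dz, ax, ay, az, claw], ...]]. A call has exactly 10 rows; each row is the pose to reach, as a shift and turn from the pose commanded when the call began, along the tool's axes at that moment, turning the shorter way round; what a row does not reach only later rows make up. The controller multiplies each number of a shift by 15 cm and each number of a turn by 360 degrees. A row lasts 1/12 s, in which the tool goes at most 41.7 mm and 7.16 degrees, less where a joint would pass 70% of its speed; a pose out of reach is approached as far as the arm can. A call with a number of a shift or a turn outside -1 to 1 is refused whole. A call with a gripper value outside its range is refused whole. The fingers move at their own pace and stop on an object; the grip force is fixed at half the most. Time passes only in rows, so rows that repeat a pose let the fingers close, or fill a call up. It gives the time, the measured TCP pose, the force, the opening and the grip force at its end, in the units of the state.
- telemetry.read_state(): the state, without advancing time (a new reading comes with each control period).
- capture(name): name is "scene" or "top" or "wrist"; returns the picture (384x512x3 uint8, red, green, blue); there is no depth.
- camera_info(name): a dict with "mtx" (3x3 intrinsics, pixels), "k1" (the pictures are not rectified: a ray, as slopes to the right and down, at radius r is drawn at 1 + k1 r^2 times it, then the intrinsics apply), "cam_to_world" (4x4, takes a point from camera to world coordinates); the wrist camera has in their place "T_tool_cam" (4x4, takes a point from camera to tool coordinates, whose origin is the TCP and whose axes are the flange's). Camera axes: x right, y down, z forward; pixel columns grow to the right and rows downward; lengths in m; the calibration is good to about 2 mm. A picture is of the moment at which its call begins: read the wrist's pose just before it. camera_info takes no time and is no camera call.
- job.hand_in(): hands the job in; it is judged then, once.
The state is a dict: "time_s": time; "joint_positions": joint angles; "qvel": joint speeds; "tau": joint torques, N m; "position": TCP position; "tcp_rot": TCP orientation; "force": force on the tool from outside, world axes, zero at the start; "moment": the same for the moment, N m; "opening": opening from 0.0 (shut) to 1.0 (fully open); "grasp_force": force on a finger pad.
Only numpy, scipy, OpenCV 4.12 (cv2) and the standard library are available. Lean on these libraries where they do the work, as an engineer would, in place of code of your own. Each camera call takes 0.05 s, during which the arm holds its last target. There are 200 camera calls.

## Task

Magnetise the screwdriver: lift it from its fork stand and, holding it, dip its steel tip nearly to the bottom of the tilted red magnetiser cup without jamming it hard against the cup, keeping it out of the blue demagnetiser cup. Then draw it out and hang it back upright in the fork stand by its collar, released and at rest. Leave the two standing glass valves and the morse key where they are.

Things in the scene. Friction and masses are not known exactly. Their poses are not given: they have to be found in the camera images.
- screwdriver: Screwdriver, 196 mm long, about 110 g, hanging upright in the fork stand. Origin at the centre of its steel tip; z runs along the tool towards the handle. Round steel shaft 8 mm diameter from 0 to 100 mm; black collar 36 mm diameter from 100 to 106 mm; round yellow handle 28 mm diameter from 106 to 196 mm.
- tip (a point): Centre of the screwdriver's steel tip.
- collar (a point): Centre of the underside of the screwdriver's collar, 100 mm from the tip; the collar rests on the prongs of the stand.
- stand: Aluminium fork stand fixed to the desk, 125 mm high. Origin on the desk, straight below where the screwdriver's axis hangs; z up, the fork's open end faces -x. Two level prongs 14 mm wide, 10 mm thick, tops at z = 125 mm, with a 16 mm wide slot between them from x = -28 mm (open) to x = +10 mm (closed); a post behind at x = +33 to +55 mm, no higher than the prongs. Foot 100 x 90 x 12 mm.
- magnetiser: Magnetiser: red foot, red bands and rim. Steel tube of 25 mm bore, 35 mm outside, 62 mm deep, leaning 40 degrees from upright, on a 95 x 70 x 12 mm foot screwed to the desk. Origin on the desk under the middle; the mouth leans to its own -x (to the robot's left and a little outward).
- magnetiser_mouth (a point): Red cup. Centre of the cup's open mouth, 73 mm above the desk; z points out of the mouth along the cup's axis (40 degrees from vertical); the inner floor is 62 mm down -z.
- demagnetiser: Demagnetiser, the same in blue: not to be used. Steel tube of 25 mm bore, 35 mm outside, 62 mm deep, leaning 40 degrees from upright, on a 95 x 70 x 12 mm foot screwed to the desk. Origin on the desk under the middle; the mouth leans to its own -x (to the robot's left and a little outward).
- demagnetiser_mouth (a point): Blue cup. Centre of the cup's open mouth, 73 mm above the desk; z points out of the mouth along the cup's axis (40 degrees from vertical); the inner floor is 62 mm down -z.
- valve0: Glass rectifier valve standing on a black base, loose, 122 mm high, 47 mm across, origin at the centre of its underside.
- valve1: A second such glass valve.
- morse_key: Morse key, loose, on a black 110 x 65 x 14 mm base, brass arm and black knob, 44 mm high. Origin at the centre of its underside.

How it is judged (in metres and radians):
On the way, in this order (a step that is already met when the one before it is completed fails the run):
1. the held screwdriver's tip is at least 46 mm down inside the red magnetiser cup (z of tip in the frame of magnetiser_mouth between -0.066 and -0.046 m and x of tip in the frame of magnetiser_mouth between -0.013 and 0.013 m and y of tip in the frame of magnetiser_mouth between -0.013 and 0.013 m and contact force between the fingers and screwdriver above 0.5 N), for 0.2 s.
2. the tip is drawn out again, more than 15 mm beyond the mouth of the red cup (z of tip in the frame of magnetiser_mouth above 0.015 m), for 0.1 s.
At the end, for the whole second after the job is handed in: After the dip the screwdriver hangs at rest in the fork stand: collar underside on the prongs (122 to 129 mm above the desk), its axis in the slot (x from -20 to +12 mm, y within 10 mm in the stand's frame), within 7 degrees of upright; both valves and the morse key within 30 mm of where they stood (x of collar in the frame of stand between -0.02 and 0.012 m and y of collar in the frame of stand between -0.01 and 0.01 m and z of collar in the frame of stand between 0.122 and 0.129 m and angle between screwdriver's own z axis and vertical below 0.12 rad and linear speed of screwdriver below 0.02 m/s and distance of each of valve0, valve1, morse_key from where it was at the start of the episode below 0.03 m); the robot touches nothing.
It fails at once if the screwdriver's tip goes into the blue demagnetiser cup (z of tip in the frame of demagnetiser_mouth between -0.07 and -0.004 m and x of tip in the frame of demagnetiser_mouth between -0.014 and 0.014 m and y of tip in the frame of demagnetiser_mouth between -0.014 and 0.014 m).
It fails at once if the screwdriver is jammed against the red magnetiser with more than 25 N (contact force between screwdriver and magnetiser above 25 N).
It fails at once if a glass valve is moved over 30 mm or tipped over 20 degrees (distance of any of valve0, valve1 from where it was at the start of the episode above 0.03 m or angle between any of valve0, valve1's own z axis and vertical above 0.35 rad).
It fails at once if the morse key is moved over 30 mm (distance of morse_key from where it was at the start of the episode above 0.03 m).
It also fails if it takes over 53 s, if anything falls off the work surface, if the arm or the gripper's body presses on something with over 40 N, if the wrist force passes 120 N, or if a joint passes its speed limit or range.

## Working session

There is one attempt and no reset: what is moved stays moved. The work goes in short steps, Python scripts to look and compute and a tool call to move; the robot and the scene stay as the last step left them, time stands still between calls to the robot, and variables do not carry over. Pictures are saved under pics/ and viewed, at most 11 in all, crops included, and the job is handed in when it is done.

Besides the shell and the picture viewer there is one more tool, called after "Emit:" as name([rows], argument=value, ...), one row to a line, values as JSON. carry_out: Moves the arm, as the interface text tells. Its arguments: {"type":"object","properties":{"deltas":{"type":"array","items":{"type":"array","items":{"type":"array","items":{"type":"number"}}}}},"required":["deltas"]}

```bash
mkdir -p pics; python3 - <<'E'
from rig import telemetry,capture,camera_info,bot
import cv2,json,numpy as np
np.set_printoptions(precision=4,suppress=True)
for n in("scene","top"):
    im=capture(n); cv2.imwrite(f"pics/{n}0.png",cv2.cvtColor(im,cv2.COLOR_RGB2BGR)); print(n,camera_info(n))
print(camera_info("wrist")); s=telemetry.read_state(); print(s); print(bot.tcp_to_grasp,dir(bot))
E
```

```text
scene {'mtx': array([[462.5449,   0.    , 255.8504],
       [  0.    , 462.5449, 193.4495],
       [  0.    ,   0.    ,   1.    ]]), 'k1': -0.15302794242649914, 'cam_to_world': array([[ 0.7555,  0.4802, -0.4456,  1.0936],
       [ 0.655 , -0.539 ,  0.5296, -0.528 ],
       [ 0.0142, -0.692 , -0.7218,  0.8996],
       [ 0.    ,  0.    ,  0.    ,  1.    ]])}
top {'mtx': array([[442.8693,   0.    , 258.0886],
       [  0.    , 442.8693, 196.5538],
       [  0.    ,   0.    ,   1.    ]]), 'k1': -0.1518223567295911, 'cam_to_world': array([[ 0.0242, -0.9994,  0.0259,  0.5801],
       [-0.9995, -0.0236,  0.0219,  0.0373],
       [-0.0213, -0.0264, -0.9994,  0.9494],
       [ 0.    ,  0.    ,  0.    ,  1.    ]])}
{'mtx': array([[336.1034,   0.    , 258.8529],
       [  0.    , 336.1034, 196.056 ],
       [  0.    ,   0.    ,   1.    ]]), 'k1': 0.009277246398745914, 'T_tool_cam': array([[ 0.0009, -0.9577, -0.2877,  0.0801],
       [ 1.    ,  0.001 , -0.0002, -0.0007],
       [ 0.0004, -0.2877,  0.9577, -0.1627],
       [ 0.    ,  0.    ,  0.    ,  1.    ]])}
{'time_s': 0.1, 'joint_positions':
[... 222 characters left out ...]
tion': array([0.2244, 0.5826, 0.2217]), 'tcp_rot': array([[-0.9331,  0.3596, -0.001 ],
       [ 0.3596,  0.9331, -0.0016],
       [ 0.0003, -0.0019, -1.    ]]), 'force': array([0.0545, 0.1658, 0.2231]), 'moment': array([-0.0443,  0.008 , -0.0102]), 'grasp_force': 0.0, 'opening': 1.0055786678477387}
0.0187 ['PlanningError', '__class__', '__delattr__', '__dict__', '__dir__', '__doc__', '__eq__', '__format__', '__ge__', '__getattribute__', '__getstate__', '__gt__', '__hash__', '__init__', '__init_subclass__', '__le__', '__lt__', '__module__', '__ne__', '__new__', '__reduce__', '__reduce_ex__', '__repr__', '__setattr__', '__sizeof__', '__str__', '__subclasshook__', '__weakref__', 'tcp_to_grasp']
```

View pics/scene0.png

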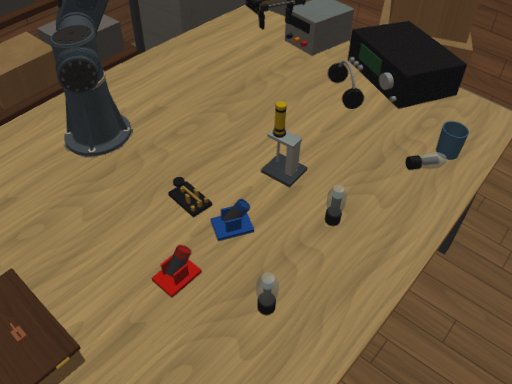

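View pics/top0.png

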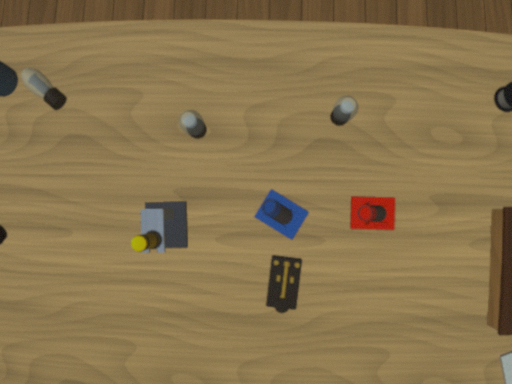

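The scene view shows the screwdriver in the stand near (280,120), the red cup at (177,270), the blue at (233,220), and the valves at (335,205) and (267,293). The top view has the handle top at (139,243), red at (372,212), blue at (282,213), the key at (284,283), and the valves at (193,124) and (344,110).

```bash
cat > h.py <<'E'
import numpy as np,cv2
from rig import telemetry,capture,camera_info,bot
np.set_printoptions(precision=4,suppress=True)
def pose(n):
    c=camera_info(n)
    if n!="wrist": return c,c["cam_to_world"]
    s=telemetry.read_state(); T=np.eye(4); T[:3,:3]=s["tcp_rot"]; T[:3,3]=s["position"]
    return c,T@c["T_tool_cam"]
def ray(c,T,uv):
    K=c["mtx"]; d=(np.array(uv,float)-K[:2,2])/[K[0,0],K[1,1]]; s=d.copy()
    for _ in range(30): s=d/(1+c["k1"]*(s@s))
    return T[:3,3],T[:3,:3]@np.array([*s,1])
def plane(c,T,uv,z):
    o,d=ray(c,T,uv); return o+d*(z-o[2])/d[2]
def proj(c,T,p):
    q=T[:3,:3].T@(np.array(p)-T[:3,3]); s=q[:2]/q[2]; return s*(1+c["k1"]*(s@s))*c["mtx"][0,0]+c["mtx"][:2,2]
def blob(m,k=0):
    cs=sorted(cv2.findContours(m.astype(np.uint8),0,1)[0],key=cv2.contourArea)[::-1]; return cs[k]
def masks(im):
    h=cv2.cvtColor(im,cv2.COLOR_RGB2HSV).astype(int); H,S,V=h[...,0],h[...,1],h[...,2]
    return dict(red=((H<6)|(H>174))&(S>170)&(V>80),blue=(H>100)&(H<125)&(S>150)&(V>50),yel=(H>20)&(H<32)&(S>190)&(V>70))
E
python3 - <<'E'
from h import *
for n in("top","scene"):
    im=cv2.cvtColor(cv2.imread(f"pics/{n}0.png"),cv2.COLOR_BGR2RGB); c,T=pose(n); M=masks(im)
    for k in M:
        b=blob(M[k]); r=cv2.minAreaRect(b); print(n,k,r)
        z=.221 if k=="yel" else .012
        P=np.array([plane(c,T,p,z)[:2] for p in b[:,0]],np.float32)
        print("  world rect",cv2.minAreaRect(P))
a=cv2.resize(cv2.imread("pics/top0.png")[180:280,110:230],None,fx=5,fy=5,interpolation=2)
b=cv2.resize(cv2.imread("pics/scene0.png")[90:200,240:320],None,fx=4.5,fy=4.5,interpolation=2)
o=np.zeros((600,800,3),np.uint8); 
a=cv2.resize(a,(440,366)); b=b[:, :360]; o[:366,:440]=a; o[:b.shape[0],440:440+b.shape[1]]=b; cv2.imwrite("pics/crop1.png",o)
E
```

```text
top red ((372.4165344238281, 212.75424194335938), (42.85771179199219, 31.47683334350586), 1.4688007831573486)
  world rect ((0.5757256746292114, -0.1863279938697815), (0.09264758974313736, 0.06695543974637985), 89.6596908569336)
top blue ((281.2393798828125, 214.06292724609375), (42.19004821777344, 30.76555061340332), 31.429563522338867)
  world rect ((0.5685752034187317, 0.00801754742860794), (0.08921781927347183, 0.06506863236427307), 59.939842224121094)
top yel ((139.5, 243.0), (14.0, 15.0), 90.0)
  world rect ((0.5166419148445129, 0.24977748095989227), (0.023457452654838562, 0.02584357187151909), 1.9031167030334473)
scene red ((175.9927215576172, 272.7744140625), (33.87788391113281, 42.44994354248047), 43.15238952636719)
  world rect ((0.568528950214386, -0.18743856251239777), (0.09204509109258652, 0.10479409247636795), 1.3569382429122925)
scene blue ((231.35398864746094, 218.69027709960938), (33.740394592285156, 40.05094909667969), 75.37911987304688)
  world rect ((0.5567731261253357, 0.018748164176940918), (0.10619068890810013, 0.11188872158527374), 59.899375915527344)
scene yel ((279.95904541015625, 119.95083618164062), (9.325181007385254, 16.749113082885742), 5.19442892074585)
  world rect ((0.556903064250946, 0.19487927854061127), (0.022753814235329628, 0.0660480260848999), 36.02797317504883)
```

View pics/crop1.png

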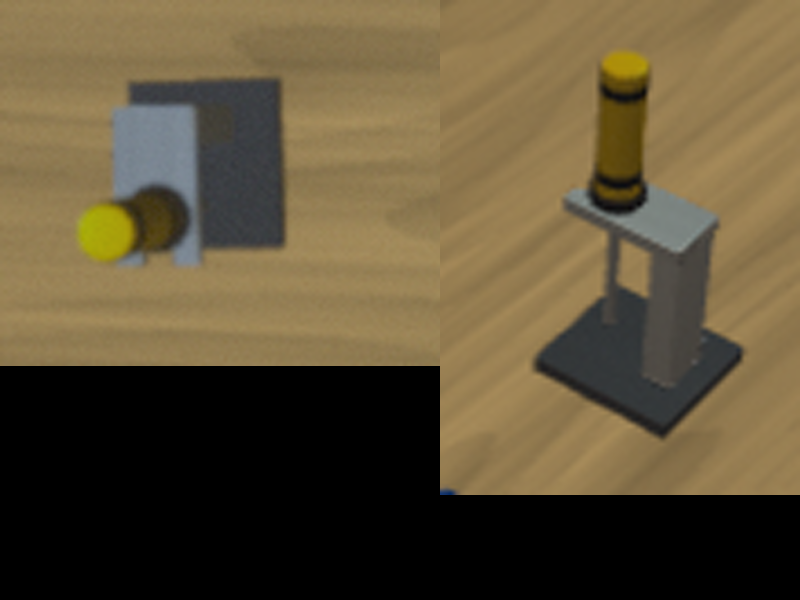

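```bash
cat >> h.py <<'E'
from scipy.spatial.transform import Rotation as Ro
DOWN=np.diag([-1.,1,-1])
def delta(p,R=DOWN,show=True):
    s=telemetry.read_state(); A=s["tcp_rot"]
    d=np.array([*(A.T@(np.array(p)-s["position"])/.15),*(Ro.from_matrix(A.T@R).as_rotvec()/(2*np.pi))])
    print("delta",d.round(4),"t",round(s["time_s"],2),"pos",s["position"]); return d
E
python3 -c "
from h import *
delta([.40,.45,.32]); delta([.519,.247,.33])"
```

```text
delta [-1.4103 -0.4054 -0.6552 -0.0003 -0.0001 -0.0585] t 0.1 pos [0.2244 0.5826 0.2217]
delta [-2.6372 -1.383  -0.7204 -0.0003 -0.0001 -0.0585] t 0.1 pos [0.2244 0.5826 0.2217]
```

Emit:
carry_out([
  [[-0.2,-0.1,-0.2,0,0,-0.018,-1],[-0.4,-0.2,-0.4,0,0,-0.036,-1],[-0.6,-0.3,-0.5,0,0,-0.05,-1],[-0.8,-0.35,-0.6,0,0,-0.0585,-1],[-0.95,-0.5,-0.65,0,0,-0.0585,-1],[-1,-0.7,-0.65,0,0,-0.0585,-1],[-1,-0.8,-0.65,0,0,-0.0585,-1],[-1,-0.8,-0.65,0,0,-0.0585,-1],[-1,-0.8,-0.65,0,0,-0.0585,-1],[-1,-0.8,-0.65,0,0,-0.0585,-1]],
])

```text
time_s: 0.93
position: [0.3218, 0.418, 0.32]
tcp_rot: [[-1.0, 0.0, 0.0], [0.0, 1.0, 0.001], [-0.0, 0.001, -1.0]]
force: [0.5, 0.4, -0.4]
opening: 0.995
grasp_force: 0.0
```

```bash
python3 -c "
from h import *
delta([.519,.247,.33])"
```

```text
delta [-1.3149 -1.1399 -0.067   0.0001  0.0001 -0.    ] t 0.93 pos [0.3218 0.418  0.32  ]
```

Now aligned. Go over the stand, leaving it a bit short of the handle.

Emit:
carry_out([
  [[-0.2,-0.18,-0.01,0,0,0,-1],[-0.4,-0.36,-0.03,0,0,0,-1],[-0.6,-0.54,-0.05,0,0,0,-1],[-0.8,-0.72,-0.067,0,0,0,-1],[-1,-0.9,-0.067,0,0,0,-1],[-1,-1,-0.067,0,0,0,-1],[-1,-1,-0.067,0,0,0,-1],[-1,-1,-0.067,0,0,0,-1],[-1,-1,-0.067,0,0,0,-1],[-1,-1,-0.067,0,0,0,-1]],
])

```text
time_s: 1.77
position: [0.4708, 0.2688, 0.33]
tcp_rot: [[-1.0, -0.002, -0.0], [-0.002, 1.0, 0.0], [0.0, 0.0, -1.0]]
force: [-1.2, 0.1, 1.2]
opening: 0.997
grasp_force: 0.0
```

```bash
python3 -c "
from h import *
c,T=pose('wrist'); im=capture('wrist'); np.savez('w1.npz',T=T,im=im); cv2.imwrite('pics/w1.png',im[...,::-1])
b=blob(masks(im)['yel']); r=cv2.minAreaRect(b); print(r,cv2.boundingRect(b))
print(proj(c,T,[.519,.247,.221]),proj(c,T,[.519,.247,.131]))
delta([.575,-.05,.33])"
```

```text
((239.50003051757812, 239.50003051757812), (28.284271240234375, 29.698484420776367), 45.0) (224, 225, 30, 30)
[234.4556 246.8856] [239.9192 212.7726]
delta [-0.6902 -2.1261 -0.0004  0.0001 -0.      0.0003] t 1.82 pos [0.4708 0.2687 0.3301]
```

View pics/w1.png

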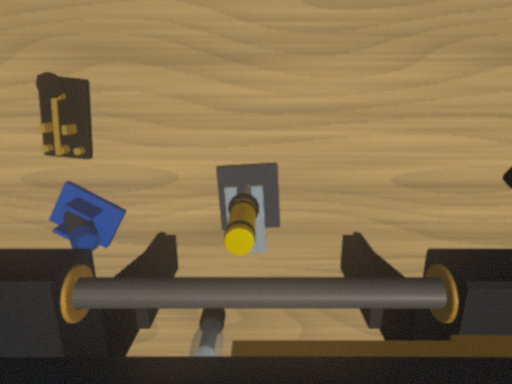

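The wrist view shows the handle's top disc at (239,240), the collar at (243,205), the fork opening up the picture (world -x), the blue cup at (85,220) and the key at (65,115).

```bash
python3 -c "
from h import *
d=np.load('w1.npz'); c=camera_info('wrist'); T=d['T']
print(plane(c,T,(239.5,239.5),.221), plane(c,T,(243.5,207),.131))
P=[plane(c,T,p,.012)[:2] for p in ((217,167),(277,163),(280,226))]
print(P,P[1]-P[0],P[2]-P[1])
c,T=pose('top');print(plane(c,T,(139.5,243),.221)); print(proj(c,T,[.513,.251,.131]))
delta([.44,-.16,.33])
"
```

```text
[0.5119 0.2516 0.221 ] [0.512  0.2512 0.131 ]
[array([0.4908, 0.2077]), array([0.4846, 0.2948]), array([0.5826, 0.3013])] [-0.0062  0.0872] [0.098  0.0064]
[0.5167 0.2497 0.221 ]
[152.4987 241.2242]
delta [ 0.2114 -2.8575 -0.0005  0.0001 -0.      0.0003] t 1.82 pos [0.4708 0.2687 0.3301]
```

Emit:
carry_out([
  [[-0.03,-0.2,0,0,0,0,-1],[-0.06,-0.4,0,0,0,0,-1],[-0.1,-0.6,0,0,0,0,-1],[-0.1,-0.8,0,0,0,0,-1],[-0.1,-1,0,0,0,0,-1],[-0.1,-1,0,0,0,0,-1],[-0.1,-1,0,0,0,0,-1],[-0.1,-1,0,0,0,0,-1],[-0.1,-1,0,0,0,0,-1],[-0.1,-1,0,0,0,0,-1]],
])

```text
time_s: 2.65
position: [0.4863, 0.1187, 0.3301]
tcp_rot: [[-1.0, -0.002, 0.0], [-0.002, 1.0, 0.0], [-0.0, 0.0, -1.0]]
force: [-0.3, -0.0, -0.2]
opening: 1.003
grasp_force: 0.0
```

Emit:
carry_out([
  [[0,-0.2,0,0,0,0,-1],[0,-0.4,0,0,0,0,-1],[0,-0.6,0,0,0,0,-1],[0,-0.8,0,0,0,0,-1],[0,-1,0,0,0,0,-1],[0,-1,0,0,0,0,-1],[0,-1,0,0,0,0,-1],[0,-1,0,0,0,0,-1],[0,-1,0,0,0,0,-1],[0,-1,0,0,0,0,-1]],
])

```text
time_s: 3.48
position: [0.4863, -0.0314, 0.3301]
tcp_rot: [[-1.0, -0.002, -0.0], [-0.002, 1.0, 0.0], [0.0, 0.0, -1.0]]
force: [-0.4, 0.2, -0.3]
opening: 1.0
grasp_force: 0.0
```

```bash
python3 -c "
from h import *
c,T=pose('wrist'); im=capture('wrist'); np.savez('w2.npz',T=T,im=im); b=cv2.boundingRect(blob(masks(im)['red'])); print(b,T[:3,3])
x,y,w,h=b; k=im[max(0,y-15):y+h+15,max(0,x-15):x+w+15,::-1]; print(max(0,x-15),max(0,y-15),k.shape)
cv2.imwrite('pics/w2.png',cv2.resize(k,None,fx=5,fy=5,interpolation=2)[:600,:800])"
```

```text
(122, 188, 66, 47) [ 0.406  -0.032   0.4928]
107 173 (77, 96, 3)
```

View pics/w2.png

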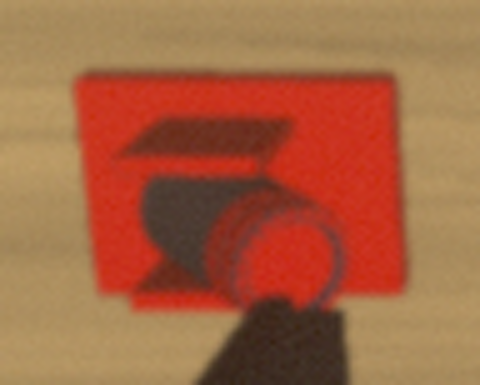

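The view shows the red mouth ring centred near pixel (164,226), partly hidden by a finger. I'll take a second, clearer view.

Emit:
carry_out([
  [[0.15,-0.15,0,0,0,0,-1],[0.3,-0.3,0,0,0,0,-1],[0.4,-0.4,0,0,0,0,-1],[0.4,-0.5,0,0,0,0,-1],[0.4,-0.6,0,0,0,0,-1],[0.4,-0.6,0,0,0,0,-1],[0.4,-0.6,0,0,0,0,-1],[0.4,-0.6,0,0,0,0,-1],[0.4,-0.6,0,0,0,0,-1],[0.4,-0.6,0,0,0,0,-1]],
])

```text
time_s: 4.37
position: [0.4264, -0.1218, 0.33]
tcp_rot: [[-1.0, -0.001, -0.0], [-0.001, 1.0, 0.0], [0.0, 0.0, -1.0]]
force: [0.5, -0.5, 0.3]
opening: 1.001
grasp_force: 0.0
```

```bash
python3 -c "
from h import *
d=np.load('w2.npz'); c=camera_info('wrist'); T=d['T']
q=lambda a,b:(107+a/5,173+b/5)
P=[plane(c,T,q(*p),.012)[:2] for p in ((77,77),(395,75),(407,293),(100,295))]; print(np.array(P),np.mean(P,0),P[1]-P[0],P[2]-P[3],P[2]-P[1])
print('mouth',plane(c,T,q(287,265),.073))
c,T=pose('wrist'); im=capture('wrist'); np.savez('w3.npz',T=T,im=im); b=cv2.boundingRect(blob(masks(im)['red'])); print(b,T[:3,3])
x,y,w,h=b; k=im[max(0,y-8):y+h+8,max(0,x-8):x+w+8,::-1]; print(max(0,x-8),max(0,y-8),k.shape)
cv2.imwrite('pics/w3.png',cv2.resize(k,None,fx=8,fy=8,interpolation=2)[:600,:800])"
```

```text
[[ 0.5391 -0.2336]
 [ 0.5382 -0.1395]
 [ 0.6078 -0.1399]
 [ 0.6087 -0.2344]] [ 0.5734 -0.1869] [-0.0009  0.0941] [-0.0009  0.0945] [ 0.0697 -0.0004]
mouth [ 0.5742 -0.1579  0.073 ]
(186, 226, 60, 51) [ 0.3462 -0.1224  0.4927]
178 218 (67, 76, 3)
```

View pics/w3.png

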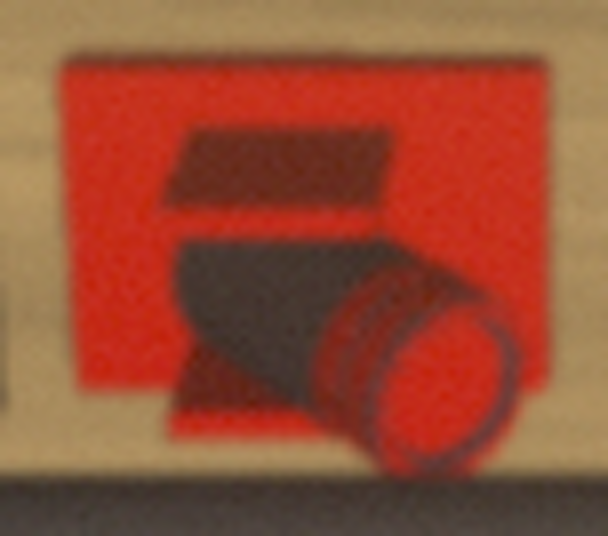

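The clear view shows the mouth centred at crop (444,380), with foot corners at (64,65), (546,62), (546,388) and (78,388).

```bash
python3 -c "
from h import *
d=np.load('w3.npz'); c=camera_info('wrist'); T=d['T']
q=lambda a,b:(178+(a+.5)/8-.5,218+(b+.5)/8-.5)
P=[plane(c,T,q(*p),.012)[:2] for p in ((64,65),(546,62),(546,388),(78,388))]; print(np.array(P),np.mean(P,0),P[1]-P[0])
o1,d1=ray(c,T,q(444,380)); print('mouth',plane(c,T,q(444,380),.073))
T2=np.load('w2.npz')['T']; o2,d2=ray(c,T2,(107+287/5-.4,173+53-.4))
A=np.c_[d1,-d2]; s=np.linalg.lstsq(A,o2-o1,rcond=None)[0]; print(o1+d1*s[0],o2+d2*s[1])
# triangulate with scene / top
for n in('top','scene'):
  c3,T3=pose(n); print(n,proj(c3,T3,[.574,-.156,.073]))
im=cv2.imread('pics/top0.png')[190:235,340:405]; i2=cv2.imread('pics/scene0.png')[240:295,150:203]
a=cv2.resize(im,None,fx=6,fy=6,interpolation=2);b=cv2.resize(i2,None,fx=7.5,fy=7.5,interpolation=2);o=np.zeros((420,800,3),np.uint8);o[:a.shape[0],:a.shape[1]]=a;o[:b.shape[0],395:395+b.shape[1]]=b[:420];cv2.imwrite('pics/c2.png',o)
" 
```

```text
[[ 0.538  -0.2342]
 [ 0.5372 -0.1418]
 [ 0.6068 -0.1424]
 [ 0.6069 -0.2355]] [ 0.5722 -0.1885] [-0.0008  0.0924]
mouth [ 0.5722 -0.1576  0.073 ]
[ 0.5725 -0.1576  0.0724] [ 0.5736 -0.1583  0.0731]
top [364.6853 213.5997]
scene [183.7984 248.141 ]
```

View pics/c2.png

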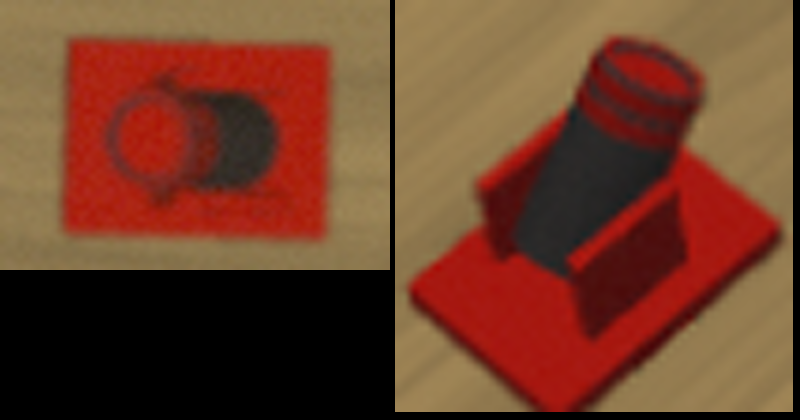

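Four views agree on the mouth at about (0.5735, -0.157, 0.073), with the axis leaning along +y. The screwdriver axis is at about (0.513, 0.251). I'll go and grasp it.

Emit:
carry_out([
  [[-0.05,0.2,0,0,0,0,-1],[-0.1,0.4,0,0,0,0,-1],[-0.2,0.6,0,0,0,0,-1],[-0.3,0.8,0,0,0,0,-1],[-0.4,1,0,0,0,0,-1],[-0.4,1,0,0,0,0,-1],[-0.4,1,0,0,0,0,-1],[-0.4,1,0,0,0,0,-1],[-0.4,1,0,0,0,0,-1],[-0.4,1,0,0,0,0,-1]],
])

```text
time_s: 5.25
position: [0.486, 0.0263, 0.3301]
tcp_rot: [[-1.0, 0.002, -0.0], [0.002, 1.0, -0.0], [0.0, -0.0, -1.0]]
force: [0.7, -0.4, 0.8]
opening: 0.998
grasp_force: 0.0
```

Emit:
carry_out([
  [[-0.02,0.2,0,0,0,0,-1],[-0.06,0.4,0,0,0,0,-1],[-0.1,0.6,0,0,0,0,-1],[-0.14,0.8,0,0,0,0,-1],[-0.18,1,0,0,0,0,-1],[-0.18,1,0,0,0,0,-1],[-0.18,1,0,0,0,0,-1],[-0.18,1,0,0,0,0,-1],[-0.18,1,0,0,0,0,-1],[-0.18,1,0,0,0,0,-1]],
])

```text
time_s: 6.08
position: [0.5134, 0.1758, 0.3302]
tcp_rot: [[-1.0, 0.002, -0.0], [0.002, 1.0, -0.0], [0.0, -0.0, -1.0]]
force: [-0.6, 0.5, -0.8]
opening: 0.999
grasp_force: 0.0
```

```bash
python3 -c "
from h import *
delta([.513,.251,.33])"
```

```text
delta [ 0.0036  0.5011  0.0011 -0.     -0.     -0.0004] t 6.08 pos [0.5134 0.1758 0.3302]
```

Emit:
carry_out([
  [[0.003,0.17,0,0,0,0,-1],[0.003,0.34,0,0,0,0,-1],[0.003,0.5,0,0,0,0,-1],[0.003,0.5,0.15,0,0,0,-1],[0.003,0.5,0.3,0,0,0,-1],[0.003,0.5,0.45,0,0,0,-1],[0.003,0.5,0.5,0,0,0,-1],[0.003,0.5,0.5,0,0,0,-1],[0.003,0.5,0.5,0,0,0,-1],[0.003,0.5,0.5,0,0,0,-1]],
])

```text
time_s: 6.92
position: [0.5142, 0.252, 0.2566]
tcp_rot: [[-1.0, 0.001, 0.003], [0.001, 1.0, 0.001], [-0.003, 0.001, -1.0]]
force: [0.5, -0.1, -0.8]
opening: 1.003
grasp_force: 0.0
```

```bash
python3 -c "
from h import *
c,T=pose('wrist'); im=capture('wrist'); b=blob(masks(im)['yel']); r=cv2.boundingRect(b); print(r); e=cv2.minEnclosingCircle(b);print(e,plane(c,T,e[0],.221))
c,T=pose('scene')
delta([.513,.251,.16])"
```

```text
(237, 204, 41, 42)
((257.5008850097656, 224.17698669433594), 21.11534881591797) [0.5121 0.2508 0.221 ]
delta [ 0.0101 -0.0083  0.6449  0.0001  0.0005 -0.0001] t 6.97 pos [0.5142 0.2522 0.2567]
```

Emit:
carry_out([
  [[0.01,-0.008,0.12,0,0,0,-1],[0.01,-0.008,0.24,0,0,0,-1],[0.01,-0.008,0.36,0,0,0,-1],[0.01,-0.008,0.48,0,0,0,-1],[0.01,-0.008,0.56,0,0,0,-1],[0.01,-0.008,0.61,0,0,0,-1],[0.01,-0.008,0.64,0,0,0,-1],[0.01,-0.008,0.64,0,0,0,-1],[0.01,-0.008,0.64,0,0,0,-1],[0.01,-0.008,0.64,0,0,0,-1]],
])

```text
time_s: 7.8
position: [0.5124, 0.2513, 0.1602]
tcp_rot: [[-1.0, 0.0, 0.002], [0.0, 1.0, 0.001], [-0.002, 0.001, -1.0]]
force: [-0.1, -0.2, 1.1]
opening: 1.002
grasp_force: 0.0
```

Emit:
carry_out([
  [[0,0,0,0,0,0,1],[0,0,0,0,0,0,1],[0,0,0,0,0,0,1],[0,0,0,0,0,0,1],[0,0,0,0,0,0,1],[0,0,0,0,0,0,1],[0,0,0,0,0,0,1],[0,0,0,0,0,0,1],[0,0,0,0,0,0,1],[0,0,0,0,0,0,1]],
])

```text
time_s: 8.63
position: [0.5115, 0.251, 0.1591]
tcp_rot: [[-1.0, 0.0, -0.0], [0.0, 1.0, -0.0], [0.0, -0.0, -1.0]]
force: [-0.8, -0.6, 0.3]
opening: 0.32
grasp_force: 0.0
```

Emit:
carry_out([
  [[0,0,0,0,0,0,1],[0,0,0,0,0,0,1],[0,0,0,0,0,0,1],[0,0,0,0,0,0,1],[0,0,0,0,0,0,1],[0,0,-0.05,0,0,0,1],[0,0,-0.1,0,0,0,1],[0,0,-0.13,0,0,0,1],[0,0,-0.13,0,0,0,1],[0,0,-0.13,0,0,0,1]],
])

```text
time_s: 9.47
position: [0.5119, 0.2511, 0.1793]
tcp_rot: [[-1.0, 0.0, 0.001], [0.0, 1.0, 0.0], [-0.001, 0.0, -1.0]]
force: [-0.2, -0.6, -0.9]
opening: 0.315
grasp_force: 30.0
```

```bash
python3 -c "
from h import *
s=telemetry.read_state(); print(s['position'],s['force'],s['opening'],s['grasp_force'],s['joint_positions'])"
```

```text
[0.5119 0.2511 0.1793] [-0.1771 -0.6337 -0.8608] 0.3154190284327863 29.9998976290226 [ 14.9064  29.0893  92.6784  -0.003   58.1464 -75.0788]
```

Emit:
carry_out([
  [[0,0,-0.1,0,0,0,1],[0,0,-0.2,0,0,0,1],[0,0,-0.3,0,0,0,1],[0,0,-0.4,0,0,0,1],[0,0,-0.5,0,0,0,1],[0,0,-0.6,0,0,0,1],[0,0,-0.7,0,0,0,1],[0,0,-0.8,0,0,0,1],[0,0,-0.8,0,0,0,1],[0,0,-0.8,0,0,0,1]],
])

```text
time_s: 10.3
position: [0.5117, 0.2511, 0.2989]
tcp_rot: [[-1.0, 0.0, 0.001], [0.0, 1.0, 0.0], [-0.001, 0.0, -1.0]]
force: [-0.0, -0.9, -1.5]
opening: 0.317
grasp_force: 30.0
```

Emit:
carry_out([
  [[-0.02,-0.1,0,0,0,0,1],[-0.05,-0.2,0,0,0,0,1],[-0.1,-0.35,0,0,0,0,1],[-0.15,-0.5,0,0,0,0,1],[-0.2,-0.65,0,0,0,0,1],[-0.25,-0.8,0,0,0,0,1],[-0.3,-0.92,0,0,0,0,1],[-0.3,-1,0,0,0,0,1],[-0.3,-1,0,0,0,0,1],[-0.3,-1,0,0,0,0,1]],
])

```text
time_s: 11.13
position: [0.5555, 0.101, 0.2976]
tcp_rot: [[-1.0, 0.002, -0.003], [0.002, 1.0, 0.001], [0.003, 0.001, -1.0]]
force: [0.2, 0.3, -0.8]
opening: 0.317
grasp_force: 30.0
```

Emit:
carry_out([
  [[-0.02,-0.1,0,0.005,0,0,1],[-0.05,-0.2,0,0.015,0,0,1],[-0.1,-0.35,0,0.028,0,0,1],[-0.1,-0.5,0,0.041,0,0,1],[-0.1,-0.65,0,0.055,0,0,1],[-0.1,-0.8,0,0.07,0,0,1],[-0.1,-0.92,0,0.085,0,0,1],[-0.1,-0.96,0,0.1,0,0,1],[-0.1,-0.96,0,0.111,0,0,1],[-0.1,-0.96,0,0.111,0,0,1]],
])

```text
time_s: 11.97
position: [0.57, -0.0398, 0.2958]
tcp_rot: [[-1.0, -0.006, -0.002], [-0.004, 0.767, -0.642], [0.005, -0.642, -0.767]]
force: [-0.1, 0.2, -1.9]
opening: 0.318
grasp_force: 30.0
```

```bash
cat >> h.py <<'E'
M=np.array([.5735,-.157,.073]); AX=np.array([0,np.sin(np.radians(40)),np.cos(np.radians(40))])
TIL=np.c_[[-1,0,0],[0,AX[2],-AX[1]],-AX]
E
python3 -c "
from h import *
s=telemetry.read_state(); print(s['joint_positions'],s['grasp_force'],s['tcp_rot'])
print('tip',s['position']+.1341*s['tcp_rot'][:,2])
delta(M+.174*AX,TIL)"
```

```text
[  4.497   27.4904  86.9114 -41.6172  74.3653 -70.9474] 30.000792760401964 [[-1.     -0.0061 -0.0017]
 [-0.0036  0.767  -0.6417]
 [ 0.0052 -0.6417 -0.767 ]]
tip [ 0.5698 -0.1258  0.1929]
delta [-0.0264  0.3554  0.4805  0.0002 -0.0003  0.001 ] t 11.97 pos [ 0.57   -0.0398  0.2958]
```

Emit:
carry_out([
  [[-0.01,0.07,0.08,0,0,0.001,1],[-0.02,0.14,0.16,0,0,0.001,1],[-0.026,0.21,0.24,0,0,0.001,1],[-0.026,0.28,0.32,0,0,0.001,1],[-0.026,0.355,0.4,0,0,0.001,1],[-0.026,0.355,0.45,0,0,0.001,1],[-0.026,0.355,0.48,0,0,0.001,1],[-0.026,0.355,0.48,0,0,0.001,1],[-0.026,0.355,0.48,0,0,0.001,1],[-0.026,0.355,0.48,0,0,0.001,1]],
])

```text
time_s: 12.8
position: [0.5759, -0.0486, 0.2101]
tcp_rot: [[-1.0, 0.008, 0.001], [0.005, 0.767, -0.642], [-0.006, -0.642, -0.767]]
force: [0.3, 0.9, -0.3]
opening: 0.314
grasp_force: 30.0
```

```bash
python3 -c "
from h import *
s=telemetry.read_state(); print(s['grasp_force'],s['tcp_rot'],s['position'])
tip=s['position']+.1341*s['tcp_rot'][:,2]; print('tip',tip, 'in mouth frame', TIL.T@(tip-M))
delta(M+.174*AX,TIL)
o=np.zeros((600,800,3),np.uint8)
for i,n in enumerate(('scene','wrist')):
  c,T=pose(n); im=capture(n)[...,::-1]; t=proj(c,T,tip); m=proj(c,T,M); f=proj(c,T,M-.06*AX); col=proj(c,T,tip+.1*AX); print(n,'tip',t,'mouth',m,'floor',f,'col',col)
  x,y=(m-[25,35]).astype(int); x=max(x,0);y=max(y,0); k=cv2.resize(im[y:y+75,x:x+50],None,fx=8,fy=8,interpolation=2); print(x,y); o[:k.shape[0],400*i:400*i+k.shape[1]]=k
cv2.imwrite('pics/pre.png',o)"
```

```text
29.999904320575297 [[-1.      0.0079  0.001 ]
 [ 0.0054  0.7665 -0.6422]
 [-0.0059 -0.6422 -0.7665]] [ 0.5759 -0.0486  0.2101]
tip [ 0.576  -0.1347  0.1073] in mouth frame [-0.0025 -0.005  -0.0406]
delta [ 0.0162  0.034   0.0047  0.0001  0.0002 -0.0013] t 12.8 pos [ 0.5759 -0.0486  0.2101]
scene tip [189.9182 233.412 ] mouth [183.3181 248.288 ] floor [173.0081 270.6582] col [208.477  193.4688]
158 213
wrist tip [259.4512 186.5622] mouth [264.2181 173.7662] floor [263.4167 162.4368] col [259.8376 228.3238]
239 138
```

View pics/pre.png

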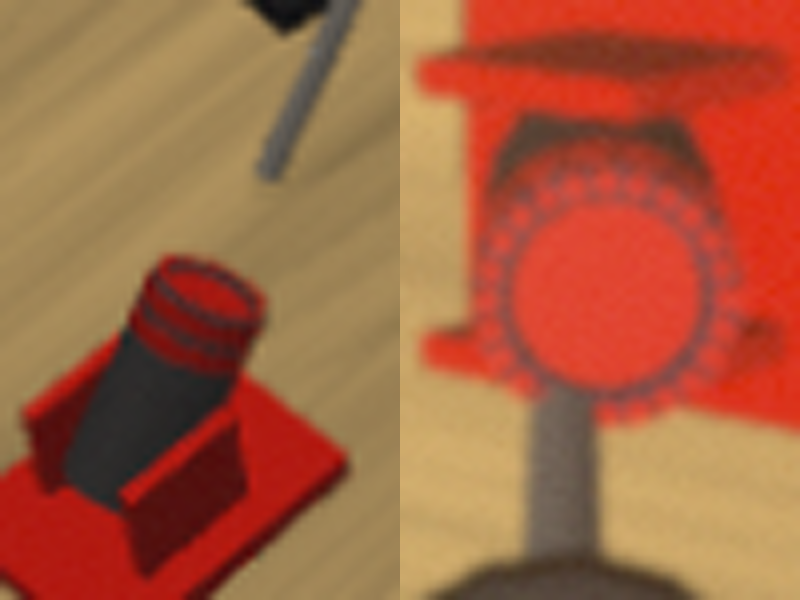

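The scene crop shows the tip at about (191,234) and the mouth at (183,249). The wrist crop shows the mouth at (265,174) and the tip at (260,187). Both match the predictions to about 1 px. Next I'll let the arm settle and read the pose.

Emit:
carry_out([
  [[0.01,0.02,0,0,0,-0.001,1],[0.01,0.02,0,0,0,-0.001,1],[0.01,0.02,0,0,0,-0.001,1],[0.01,0.02,0,0,0,-0.001,1],[0.01,0.02,0,0,0,-0.001,1],[0.01,0.02,0,0,0,-0.001,1],[0.01,0.02,0,0,0,-0.001,1],[0.01,0.02,0,0,0,-0.001,1],[0.01,0.02,0,0,0,-0.001,1],[0.01,0.02,0,0,0,-0.001,1]],
])

```text
time_s: 13.73
position: [0.5739, -0.0461, 0.2073]
tcp_rot: [[-1.0, 0.0, -0.0], [0.0, 0.766, -0.642], [-0.0, -0.642, -0.766]]
force: [-0.4, 0.5, -1.3]
opening: 0.317
grasp_force: 30.0
```

```bash
cat >> h.py <<'E'
def rep():
    s=telemetry.read_state(); tip=s['position']+.1341*s['tcp_rot'][:,2]; print(s['grasp_force'],s['force'],'tip in mouth frame (tool axes, z negative=above)', TIL.T@(tip-M))
E
python3 -c "
from h import *
rep(); delta(M+.174*AX,TIL)"
```

```text
29.99993202276528 [-0.4104  0.4873 -1.3431] tip in mouth frame (tool axes, z negative=above) [-0.0004 -0.0013 -0.04  ]
delta [ 0.0026  0.0091  0.0009  0.0001 -0.     -0.    ] t 13.73 pos [ 0.5739 -0.0461  0.2073]
```

Emit:
carry_out([
  [[0.002,0.006,0.06,0,0,0,1],[0.002,0.006,0.12,0,0,0,1],[0.002,0.006,0.18,0,0,0,1],[0.002,0.006,0.24,0,0,0,1],[0.002,0.006,0.3,0,0,0,1],[0.002,0.006,0.36,0,0,0,1],[0.002,0.006,0.42,0,0,0,1],[0.002,0.006,0.46,0,0,0,1],[0.002,0.006,0.46,0,0,0,1],[0.002,0.006,0.46,0,0,0,1]],
])

```text
time_s: 14.57
position: [0.5734, -0.0901, 0.1534]
tcp_rot: [[-1.0, 0.0, -0.001], [0.001, 0.766, -0.642], [0.001, -0.642, -0.766]]
force: [-0.2, 0.6, -0.7]
opening: 0.315
grasp_force: 30.0
```

```bash
python3 -c "
from h import *
rep(); delta(M+.080*AX,TIL)
s=telemetry.read_state(); tip=s['position']+.1341*s['tcp_rot'][:,2]
o=np.zeros((600,800,3),np.uint8)
for i,n in enumerate(('scene','wrist')):
  c,T=pose(n); im=capture(n)[...,::-1]; m=proj(c,T,M); print(m,proj(c,T,M+AX*.02))
  x,y=(m-[25,35]).astype(int); x=max(x,0);y=max(y,0); k=cv2.resize(im[y:y+75,x:x+50],None,fx=8,fy=8,interpolation=2); print(x,y); o[:k.shape[0],400*i:400*i+k.shape[1]]=k
cv2.imwrite('pics/in.png',o)"
```

```text
29.99991784337908 [-0.2259  0.5695 -0.7426] tip in mouth frame (tool axes, z negative=above) [ 0.0002 -0.0004  0.0295]
delta [-0.0009  0.0028  0.1643  0.0001 -0.0002 -0.    ] t 14.57 pos [ 0.5734 -0.0901  0.1534]
[183.3181 248.288 ] [186.8425 240.6626]
158 213
[260.0596 195.5935] [260.163  203.0129]
235 160
```

View pics/in.png

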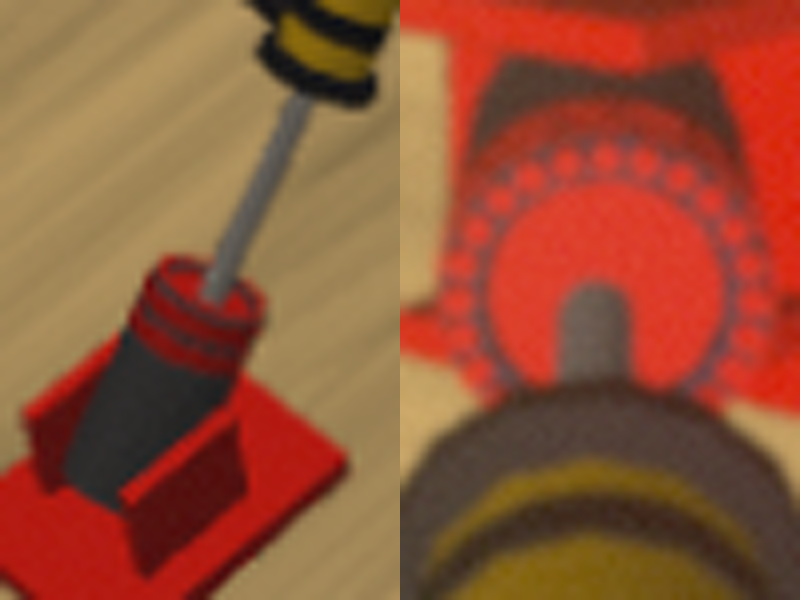

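The shaft has entered the red mouth near its centre, at wrist crop (592,300) against the mouth's (608,300), and without contact. I'll go to full depth and hold.

Emit:
carry_out([
  [[0,0.006,0.03,0,0,0,1],[0,0.006,0.06,0,0,0,1],[0,0.006,0.09,0,0,0,1],[0,0.006,0.12,0,0,0,1],[0,0.006,0.15,0,0,0,1],[0,0.006,0.168,0,0,0,1],[0,0.006,0.168,0,0,0,1],[0,0.006,0.168,0,0,0,1],[0,0.006,0.168,0,0,0,1],[0,0.006,0.168,0,0,0,1]],
])

```text
time_s: 15.5
position: [0.5737, -0.1051, 0.1341]
tcp_rot: [[-1.0, 0.0, 0.0], [0.0, 0.766, -0.642], [-0.0, -0.642, -0.766]]
force: [0.9, 0.1, -2.2]
opening: 0.317
grasp_force: 30.0
```

```bash
python3 -c "
from h import *
rep(); delta(M+.080*AX,TIL)"
```

```text
29.999918933026493 [ 0.8803  0.1222 -2.2326] tip in mouth frame (tool axes, z negative=above) [-0.0002  0.0005  0.054 ]
delta [ 0.0013 -0.0031  0.0008  0.0001  0.     -0.0001] t 15.5 pos [ 0.5737 -0.1051  0.1341]
```

Emit:
carry_out([
  [[0,0,0,0,0,0,1],[0,0,0,0,0,0,1],[0,0,-0.05,0,0,0,1],[0,0,-0.12,0,0,0,1],[0,0,-0.2,0,0,0,1],[0,0,-0.28,0,0,0,1],[0,0,-0.36,0,0,0,1],[0,0,-0.44,0,0,0,1],[0,0,-0.52,0,0,0,1],[0,0,-0.6,0,0,0,1]],
])

```text
time_s: 16.33
position: [0.5736, -0.0464, 0.2041]
tcp_rot: [[-1.0, 0.0, 0.001], [-0.0, 0.767, -0.642], [-0.001, -0.642, -0.767]]
force: [0.3, -0.2, -1.3]
opening: 0.316
grasp_force: 30.0
```

Emit:
carry_out([
  [[0,-0.02,-0.1,0,0,0,1],[0,-0.05,-0.2,0,0,0,1],[0,-0.1,-0.3,0,0,0,1],[0,-0.2,-0.4,0,0,0,1],[0,-0.3,-0.5,0,0,0,1],[0,-0.35,-0.5,0,0,0,1],[0,-0.35,-0.5,0,0,0,1],[0,-0.35,-0.5,0,0,0,1],[0,-0.35,-0.5,0,0,0,1],[0,-0.35,-0.5,0,0,0,1]],
])

```text
time_s: 17.17
position: [0.5728, -0.0395, 0.2925]
tcp_rot: [[-1.0, -0.002, -0.003], [0.001, 0.767, -0.642], [0.003, -0.642, -0.767]]
force: [-0.6, -0.3, -0.8]
opening: 0.315
grasp_force: 30.0
```

```bash
python3 -c "
from h import *
rep(); delta([.5118,.251,.30])"
```

```text
29.999917619861662 [-0.5799 -0.32   -0.8116] tip in mouth frame (tool axes, z negative=above) [ 0.0011 -0.051  -0.1096]
delta [ 0.4076  1.4533 -1.2806 -0.111  -0.0005  0.0001] t 17.17 pos [ 0.5728 -0.0395  0.2925]
```

Emit:
carry_out([
  [[0,0.04,-0.04,-0.005,0,0,1],[0,0.08,-0.08,-0.018,0,0,1],[0,0.14,-0.14,-0.033,0,0,1],[0,0.2,-0.2,-0.048,0,0,1],[0,0.26,-0.26,-0.063,0,0,1],[0,0.32,-0.32,-0.078,0,0,1],[0,0.38,-0.38,-0.093,0,0,1],[0,0.44,-0.44,-0.105,0,0,1],[0,0.47,-0.48,-0.111,0,0,1],[0,0.47,-0.48,-0.111,0,0,1]],
])

```text
time_s: 18.0
position: [0.5733, 0.0602, 0.3033]
tcp_rot: [[-1.0, 0.002, -0.002], [0.002, 1.0, 0.001], [0.002, 0.001, -1.0]]
force: [0.0, 0.7, -1.2]
opening: 0.315
grasp_force: 30.0
```

```bash
python3 -c "
from h import *
rep(); delta([.5118,.251,.30])"
```

```text
29.999772403389215 [ 0.0429  0.7083 -1.2037] tip in mouth frame (tool axes, z negative=above) [ 0.0005  0.1046 -0.2133]
delta [ 0.4119  1.2713  0.0234  0.0001 -0.0003 -0.0003] t 18.0 pos [0.5733 0.0602 0.3033]
```

Emit:
carry_out([
  [[0.03,0.1,0,0,0,0,1],[0.07,0.2,0,0,0,0,1],[0.12,0.35,0,0,0,0,1],[0.18,0.5,0,0,0,0,1],[0.24,0.65,0,0,0,0,1],[0.3,0.8,0,0,0,0,1],[0.36,0.9,0,0,0,0,1],[0.41,1,0,0,0,0,1],[0.41,1,0,0,0,0,1],[0.41,1,0,0,0,0,1]],
])

```text
time_s: 18.83
position: [0.5114, 0.2112, 0.3032]
tcp_rot: [[-1.0, -0.002, -0.001], [-0.002, 1.0, -0.002], [0.001, -0.002, -1.0]]
force: [0.0, -1.0, -1.6]
opening: 0.314
grasp_force: 30.0
```

Emit:
carry_out([
  [[0,0.05,0,0,0,0,1],[0,0.1,0,0,0,0,1],[0,0.16,0,0,0,0,1],[0,0.22,0,0,0,0,1],[0,0.26,0,0,0,0,1],[0,0.26,0,0,0,0,1],[0,0.26,0,0,0,0,1],[0,0.26,0,0,0,0,1],[0,0.26,0,0,0,0,1],[0,0.26,0,0,0,0,1]],
])

```text
time_s: 19.67
position: [0.5121, 0.2495, 0.3041]
tcp_rot: [[-1.0, 0.001, 0.0], [0.001, 1.0, -0.0], [-0.0, -0.0, -1.0]]
force: [-0.3, 0.3, -1.0]
opening: 0.313
grasp_force: 30.0
```

```bash
python3 -c "
from h import *
rep(); delta([.5118,.251,.16])
o=np.zeros((600,800,3),np.uint8)
for i,n in enumerate(('scene','top')):
  c,T=pose(n); im=capture(n)[...,::-1]; m=proj(c,T,[.512,.251,.145]); 
  x,y=(m-[32,40]).astype(int); k=cv2.resize(im[y:y+85,x:x+57],None,fx=7,fy=7,interpolation=2)[:600]; print(x,y); o[:k.shape[0],400*i:400*i+k.shape[1]]=k
cv2.imwrite('pics/back.png',o)"
```

```text
29.99993027653545 [-0.2702  0.2738 -0.9901] tip in mouth frame (tool axes, z negative=above) [ 0.0614  0.249  -0.3355]
delta [ 0.0023  0.0103  0.9604 -0.      0.     -0.0001] t 19.67 pos [0.5121 0.2495 0.3041]
246 86
118 202
```

View pics/back.png

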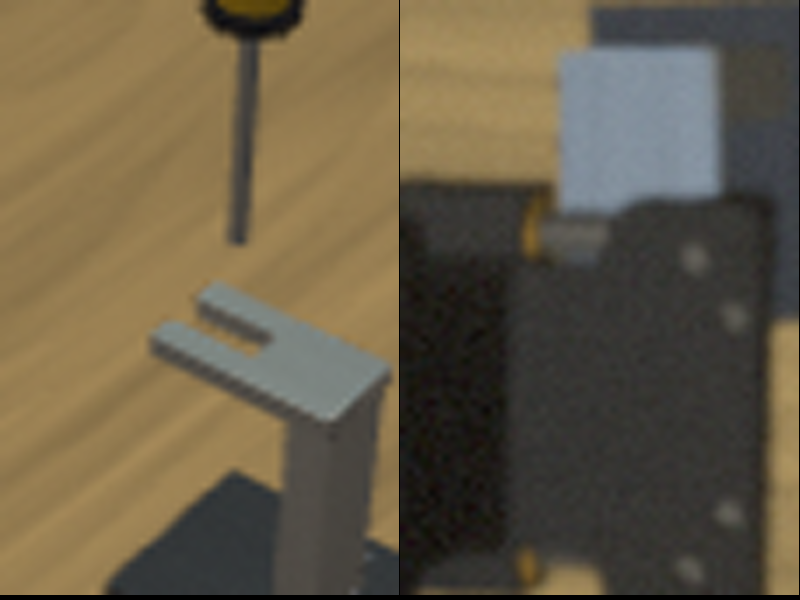

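The screwdriver hangs upright above the slot: tip at crop (236,240), slot below it near (235,315). Lowering.

Emit:
carry_out([
  [[0,0.007,0.1,0,0,0,1],[0,0.007,0.2,0,0,0,1],[0,0.007,0.3,0,0,0,1],[0,0.007,0.4,0,0,0,1],[0,0.007,0.5,0,0,0,1],[0,0.007,0.6,0,0,0,1],[0,0.007,0.7,0,0,0,1],[0,0.007,0.8,0,0,0,1],[0,0.007,0.85,0,0,0,1],[0,0.007,0.85,0,0,0,1]],
])

```text
time_s: 20.6
position: [0.511, 0.2503, 0.1748]
tcp_rot: [[-1.0, 0.001, -0.004], [0.001, 1.0, -0.001], [0.004, -0.001, -1.0]]
force: [-0.1, -0.1, -0.7]
opening: 0.313
grasp_force: 30.0
```

```bash
python3 -c "
from h import *
rep(); delta([.5118,.251,.16])"
```

```text
29.999943114817142 [-0.0901 -0.1354 -0.6837] tip in mouth frame (tool axes, z negative=above) [ 0.063   0.3327 -0.237 ]
delta [-0.0059  0.0045  0.0986 -0.0002 -0.0006 -0.0001] t 20.6 pos [0.511  0.2503 0.1748]
```

Emit:
carry_out([
  [[-0.002,0.003,0.02,0,0,0,1],[-0.002,0.003,0.04,0,0,0,1],[-0.002,0.003,0.06,0,0,0,1],[-0.002,0.003,0.08,0,0,0,1],[-0.002,0.003,0.095,0,0,0,1],[-0.002,0.003,0.105,0,0,0,1],[-0.002,0.003,0.105,0,0,0,1],[-0.002,0.003,0.105,0,0,0,1],[-0.002,0.003,0.105,0,0,0,1],[-0.002,0.003,0.105,0,0,0,1]],
])

```text
time_s: 21.43
position: [0.5126, 0.2513, 0.1609]
tcp_rot: [[-1.0, 0.0, 0.0], [0.0, 1.0, 0.0], [-0.0, 0.0, -1.0]]
force: [0.3, 0.3, -1.4]
opening: 0.311
grasp_force: 30.0
```

```bash
python3 -c "
from h import *
rep(); delta([.5118,.251,.1591])"
```

```text
29.999943170696497 [ 0.3424  0.3347 -1.4462] tip in mouth frame (tool axes, z negative=above) [ 0.0609  0.3425 -0.2271]
delta [ 0.0051 -0.0022  0.0122  0.      0.0001 -0.    ] t 21.43 pos [0.5126 0.2513 0.1609]
```

Emit:
carry_out([
  [[0.003,0,0.005,0,0,0,1],[0.003,0,0.01,0,0,0,1],[0.003,0,0.013,0,0,0,1],[0.003,0,0.013,0,0,0,1],[0.003,0,0.013,0,0,0,1],[0.003,0,0.013,0,0,0,1],[0.003,0,0.013,0,0,0,0.2],[0.003,0,0.013,0,0,0,-0.2],[0.003,0,0.013,0,0,0,-0.6],[0.003,0,0.013,0,0,0,-1]],
])

```text
time_s: 22.27
position: [0.5121, 0.2513, 0.1587]
tcp_rot: [[-1.0, 0.0, 0.0], [0.0, 1.0, 0.0], [-0.0, 0.0, -1.0]]
force: [-0.5, 0.7, -0.5]
opening: 0.535
grasp_force: 0.0
```

Emit:
carry_out([
  [[0,0,0,0,0,0,-1],[0,0,0,0,0,0,-1],[0,0,0,0,0,0,-1],[0,0,0,0,0,0,-1],[0,0,0,0,0,0,-1],[0,0,0,0,0,0,-1],[0,0,0,0,0,0,-1],[0,0,0,0,0,0,-1],[0,0,0,0,0,0,-1],[0,0,0,0,0,0,-1]],
])

```text
time_s: 23.1
position: [0.512, 0.2513, 0.1588]
tcp_rot: [[-1.0, 0.0, -0.0], [0.0, 1.0, -0.0], [0.0, -0.0, -1.0]]
force: [0.7, -0.0, 0.0]
opening: 0.997
grasp_force: 0.0
```

Emit:
carry_out([
  [[0,0,-0.1,0,0,0,-1],[0,0,-0.2,0,0,0,-1],[0,0,-0.3,0,0,0,-1],[0,0,-0.4,0,0,0,-1],[0,0,-0.5,0,0,0,-1],[0,0,-0.6,0,0,0,-1],[0,0,-0.75,0,0,0,-1],[0,0,-0.9,0,0,0,-1],[0,0,-1,0,0,0,-1],[0,0,-1,0,0,0,-1]],
])

```text
time_s: 23.93
position: [0.514, 0.2519, 0.3126]
tcp_rot: [[-1.0, 0.0, 0.008], [0.0, 1.0, 0.002], [-0.008, 0.002, -1.0]]
force: [0.1, 0.4, 0.3]
opening: 1.0
grasp_force: 0.0
```

Emit:
carry_out([
  [[0.1,0,0,0,0,0,-1],[0.2,0,0,0,0,0,-1],[0.3,0,0,0,0,0,-1],[0.3,0,0,0,0,0,-1],[0.3,0,0,0,0,0,-1],[0.3,0,0,0,0,0,-1],[0.3,0,0,0,0,0,-1],[0.3,0,0,0,0,0,-1],[0.3,0,0,0,0,0,-1],[0.3,0,0,0,0,0,-1]],
])

```text
time_s: 24.77
position: [0.4674, 0.2513, 0.3086]
tcp_rot: [[-1.0, 0.001, -0.0], [0.001, 1.0, -0.0], [0.0, -0.0, -1.0]]
force: [-0.3, -0.3, -0.6]
opening: 0.998
grasp_force: 0.0
```

```bash
python3 -c "
from h import *
c,T=pose('wrist'); im=capture('wrist'); b=blob(masks(im)['yel']); e=cv2.minEnclosingCircle(b);print(e,plane(c,T,e[0],.221))
o=np.zeros((600,800,3),np.uint8)
k=cv2.resize(im[130:330,200:330,::-1],None,fx=3,fy=3,interpolation=2); o[:600,:390]=k
s=capture('scene')[90:190,250:315,::-1]; k=cv2.resize(s,None,fx=6,fy=6,interpolation=2); o[:600,400:790]=k
cv2.imwrite('pics/end.png',o)"
```

```text
((259.22601318359375, 254.04794311523438), 16.5024471282959) [0.5119 0.2512 0.221 ]
```

View pics/end.png

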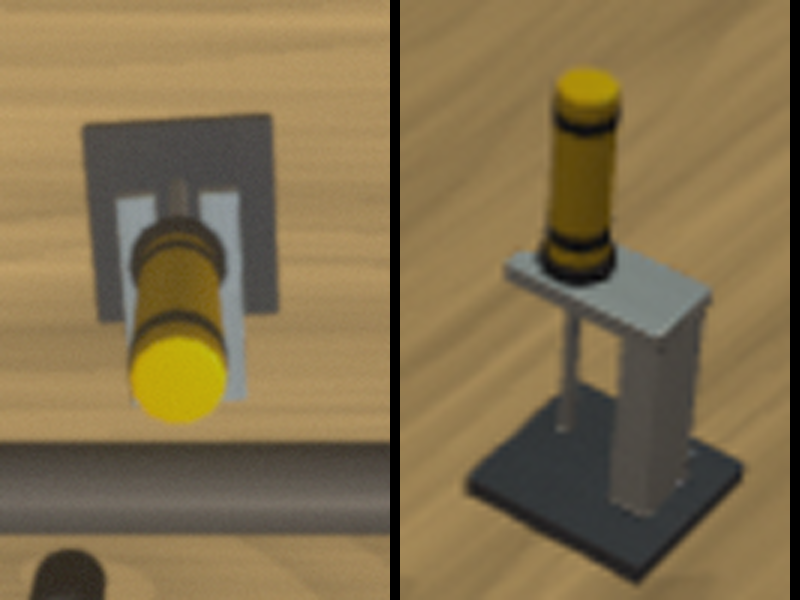

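The final pictures show the screwdriver upright, with its collar on the prongs. The top disc measures (0.512, 0.251), the same spot as at the start, and the gripper is clear.

```bash
python3 -c "
from rig import job
print(job.hand_in())"
```

```text
the job is handed in; nothing more can be done
None
```

I dipped the screwdriver's tip about 54 mm into the red cup, drew it out and hung it back upright in the fork stand. I then handed the job in at about 25 s of the 53 s allowed; the hand-in gave no verdict.

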